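Stroke the bracelet links flat

TASK

A panel bracelet lies in the curved sprung cradle with its seven gold links tipped up like scales. With your fingertips, stroke lightly along the curve from the red block to the steel block, so that the links are laid flat one after another in that order, then move clear. Do not press hard, pick anything up, push the cradle out of its place or disturb the other things on the bench.

Things in the scene. Friction and masses are not known exactly. Their poses are not given: they have to be found in the camera images.
- cradle: Loose curved cradle, 0.9 kg, never lifted. Origin: underside, mid-curve; z up. Dark steel base 56 mm wide, 10 mm high. Bracelet: arc of 130 mm radius about a point 113 mm along the cradle's -x, from the red block (-y end) to the steel block (+y), 200 mm. The links ride on a black bed 34 mm wide on soft springs: sinks level from about 1 N, bottoms 10 mm down at 7 N, springs back when released.
- start (a point): Centre of the top of the red block (18 mm along the path, 30 mm across) at the beginning of the bracelet, 35 mm above the bench. It rides on the bed.
- finish (a point): Centre of the top of the steel-coloured block of the same size, 35 mm above the bench, at the other end of the bracelet, just past the last link.
- seat1 (a point): Point of the bed where the middle of the top face of link 1 lies once that link is flat (36 mm above the bench with the bed at rest). Link 1 is next to the red block; links are 26 mm apart along the arc.
- link1 (a joint): Tilt of gold link 1, a brass plate 22 mm along the path, 17 mm wide, 4 mm thick with a coloured inlay. Hinged across the path at its edge nearer the red block; its edge nearer the steel block is raised. 0 rad = flat; starts about 0.3 to 0.45 (edge raised 6 to 10 mm). Friction hinge: about 0.6 N on the raised edge turns it, and it stays where it is left.
- seat2 (a point): Point of the bed where the middle of the top face of link 2 lies once that link is flat (36 mm above the bench with the bed at rest). Link 1 is next to the red block; links are 26 mm apart along the arc.
- link2 (a joint): Tilt of gold link 2, a brass plate 22 mm along the path, 17 mm wide, 4 mm thick with a coloured inlay. Hinged across the path at its edge nearer the red block; its edge nearer the steel block is raised. 0 rad = flat; starts about 0.3 to 0.45 (edge raised 6 to 10 mm). Friction hinge: about 0.6 N on the raised edge turns it, and it stays where it is left.
- seat3 (a point): Point of the bed where the middle of the top face of link 3 lies once that link is flat (36 mm above the bench with the bed at rest). Link 1 is next to the red block; links are 26 mm apart along the arc.
- link3 (a joint): Tilt of gold link 3, a brass plate 22 mm along the path, 17 mm wide, 4 mm thick with a coloured inlay. Hinged across the path at its edge nearer the red block; its edge nearer the steel block is raised. 0 rad = flat; starts about 0.3 to 0.45 (edge raised 6 to 10 mm). Friction hinge: about 0.6 N on the raised edge turns it, and it stays where it is left.
- seat4 (a point): Point of the bed where the middle of the top face of link 4 lies once that link is flat (36 mm above the bench with the bed at rest). Link 1 is next to the red block; links are 26 mm apart along the arc.
- link4 (a joint): Tilt of gold link 4, a brass plate 22 mm along the path, 17 mm wide, 4 mm thick with a coloured inlay. Hinged across the path at its edge nearer the red block; its edge nearer the steel block is raised. 0 rad = flat; starts about 0.3 to 0.45 (edge raised 6 to 10 mm). Friction hinge: about 0.6 N on the raised edge turns it, and it stays where it is left.
- seat5 (a point): Point of the bed where the middle of the top face of link 5 lies once that link is flat (36 mm above the bench with the bed at rest). Link 1 is next to the red block; links are 26 mm apart along the arc.
- link5 (a joint): Tilt of gold link 5, a brass plate 22 mm along the path, 17 mm wide, 4 mm thick with a coloured inlay. Hinged across the path at its edge nearer the red block; its edge nearer the steel block is raised. 0 rad = flat; starts about 0.3 to 0.45 (edge raised 6 to 10 mm). Friction hinge: about 0.6 N on the raised edge turns it, and it stays where it is left.
- seat6 (a point): Point of the bed where the middle of the top face of link 6 lies once that link is flat (36 mm above the bench with the bed at rest). Link 1 is next to the red block; links are 26 mm apart along the arc.
- link6 (a joint): Tilt of gold link 6, a brass plate 22 mm along the path, 17 mm wide, 4 mm thick with a coloured inlay. Hinged across the path at its edge nearer the red block; its edge nearer the steel block is raised. 0 rad = flat; starts about 0.3 to 0.45 (edge raised 6 to 10 mm). Friction hinge: about 0.6 N on the raised edge turns it, and it stays where it is left.
- seat7 (a point): Point of the bed where the middle of the top face of link 7 lies once that link is flat (36 mm above the bench with the bed at rest). Link 1 is next to the red block; links are 26 mm apart along the arc.
- link7 (a joint): Tilt of gold link 7, a brass plate 22 mm along the path, 17 mm wide, 4 mm thick with a coloured inlay. Hinged across the path at its edge nearer the red block; its edge nearer the steel block is raised. 0 rad = flat; starts about 0.3 to 0.45 (edge raised 6 to 10 mm). Friction hinge: about 0.6 N on the raised edge turns it, and it stays where it is left.
- ring: Bystander: plain silver ring lying flat, 23 mm across, 6 mm high, on the inner side of the curve. Origin under its centre.
- charcoal: Bystander: black soldering block, 40 x 65 x 25 mm, on the outer side of the curve. Origin under its centre.
- micrometer: Bystander: small steel micrometer lying flat, about 35 x 115 mm, 14 mm high. Origin under its centre.
- tweezers: Bystander: steel tweezers lying flat, 145 mm long, 6 mm high. Origin under its centre.
- lighter: Bystander: purple pocket lighter lying flat, 78 x 24 x 12 mm. Origin under its centre.
- jar: Bystander: small amber jar with white cap, 44 mm across, 50 mm high. Origin under its centre.
- bangle_core: Bystander: wooden bangle former, upright disc 56 mm across, 35 mm high. Origin under its centre.
Things that resemble listed ones, but are neither listed nor needed, are in the scene too. What is shaped like the cradle but green is not meant.

How it is judged:
On the way, in this order (a step that is already met when the one before it is completed fails the run):
1. link 1 is laid flat (below 0.1 rad) (value of joint link1 below 0.1 rad), for 0.1 s.
2. link 4 is laid flat (below 0.1 rad) (value of joint link4 below 0.1 rad), for 0.1 s.
3. link 7 is laid flat (below 0.1 rad) (value of joint link7 below 0.1 rad), for 0.1 s.
At the end, for the whole second after the job is handed in: All seven links lie flat (each below 0.1 rad, raised edge within about 2 mm), and the cradle stands still and level, less than 25 mm from where it was (value of joint each of link1, link2, link3, link4, link5, link6, link7 below 0.1 rad and distance of cradle from where it was at the start of the episode below 0.025 m and linear speed of cradle below 0.01 m/s and angle between cradle's own z axis and vertical below 0.03 rad); the robot touches nothing.
It fails at once if out of order: a link is laid flat (below 0.1 rad) while the link before it still stands up (above 0.17 rad) ((value of joint link2 below 0.1 rad and value of joint link1 above 0.17 rad) or (value of joint link3 below 0.1 rad and value of joint link2 above 0.17 rad) or (value of joint link4 below 0.1 rad and value of joint link3 above 0.17 rad) or (value of joint link5 below 0.1 rad and value of joint link4 above 0.17 rad) or (value of joint link6 below 0.1 rad and value of joint link5 above 0.17 rad) or (value of joint link7 below 0.1 rad and value of joint link6 above 0.17 rad)).
It fails at once if the robot presses on the cradle or bracelet with more than 25 N (contact force between any of the fingers, the arm and cradle above 25 N).
It fails at once if the cradle is shifted, tipped or lifted: moved more than 25 mm, tilted more than 0.12 rad or raised more than 6 mm (distance of cradle from where it was at the start of the episode above 0.025 m or angle between cradle's own z axis and vertical above 0.12 rad or height (world z) of cradle above 0.006 m).
It fails at once if a bystander is moved more than 25 mm or lifted more than 10 mm (distance of any of ring, charcoal, micrometer, tweezers, lighter, jar, bangle_core from where it was at the start of the episode above 0.025 m or height (world z) of any of ring, charcoal, micrometer, tweezers, lighter, jar, bangle_core above 0.01 m).
It also fails if it takes over 42 s, if anything falls off the work surface, if the arm or the gripper's body presses on something with over 40 N, if the wrist force passes 120 N, or if a joint passes its speed limit or range.

ROBOT

A 6-joint arm with a two-finger parallel gripper is mounted at the origin on the work surface. World frame = base frame: x ahead of the robot, y to its left, z up, the work surface at z = 0. Lengths are in m, angles in rad, forces in N, time in s.
With the tool pointing down it reaches from about 0.375 to 0.825 m from the base axis. Payload 5.5 kg.
Tool frame: the origin (TCP) lies midway between the tips of the shut fingers; the grasp point (between the pads) lies 19 mm behind it; z points along the fingers, y is the line along which they close (so a half turn about z gives the same grasp; the last joint's range is limited). The gripper opens to 85 mm and grips with 20 to 120 N. Pads are 22 mm wide; open, the fingers measure 114 mm over their backs; the gripper's body (76 mm by 85 mm) begins 54 mm behind the grasp point. The pads swing forward as they close: fully open they stand 13 mm farther back than shut.
Start: joints at [1.264, 0.314, -0.047, 1.21, 0, 1.571], TCP at [0.181, 0.572, 0.231] pointing down, gripper open.
Joint ranges: [-2.67, 2.67], [-0.69, 1.73], [-1.03, 1.25], [-2.08, 2.16], [-1.42, 1.45], [-3.14, 3.14]. Speed limits (rad/s): [2.39, 2.39, 3.01, 3.14, 3.14, 3.14].

INTERFACE

Orientations are given as a unit quaternion [w, x, y, z].
In Python, from workcell import read_state, get_image, manip gives the robot as it stands.
- The arm moves only by the shell command python3 -m jog 'ROWS' [FORCE]. ROWS is JSON, a list of rows, each an object of numbers: "grip": the finger opening in m, from 0 to 0.0854; "tx", "ty", "tz": the shift along the tool's x, y, z in m; "rx", "ry", "rz": the turn, a rotation vector about the tool's x, y, z in rad. In form: [{"grip": .., "tx": .., "ty": .., "tz": .., "rx": .., "ry": .., "rz": ..}, ...]. A call has 1 to 12 rows; each row shifts and turns the commanded pose from where the row before left it, along the tool's axes as they then stand; what a row does not reach is not made up. A row lasts 1/10 s, in which the tool goes at most 50 mm and 8.59 degrees, less where a joint would pass 70% of its speed; a pose out of reach is approached as far as the arm can. A call with a gripper value outside its range is refused whole. The fingers move at their own pace and stop on an object; FORCE is the grip in N (left out, the last holds). Time passes only in rows, so rows that do not move let the fingers close. It gives the time, the measured TCP pose, the force, the opening and the grip force at its end, in the units of the state.
- read_state(): the state, without advancing time (a new reading comes with each control period).
- get_image(name): name is "scene" or "top" or "wrist"; returns a dict with "pixels" (480x640x3 uint8, red, green, blue), "z_map" (480x640 float32, m along the optical axis (not along the pixel's ray), 0 where there is no reading), "mtx" (3x3 intrinsics, pixels), "view" (4x4, takes a point from world to camera coordinates). Camera axes: x right, y up, looking along -z (the intrinsics and any distortion apply to the point x, -y, -z); pixel columns grow to the right and rows downward; lengths in m; the calibration is good to about 2 mm. A picture is of the moment at which its call begins.
- manip.job_done(): hands the job in; it is judged then, once.
The state is a dict: "clock": time; "qpos": joint angles; "joint_vel": joint speeds; "joint_torque": joint torques, N m; "ee_pos": TCP position; "ee_rot": TCP orientation; "force": force on the tool from outside, world axes, zero at the start; "ft_torque": the same for the moment, N m; "opening": finger opening in m; "finger_force": force on a finger pad.
Only numpy, scipy, OpenCV 4.12 (cv2) and the standard library are available. Lean on these libraries where they do the work, as an engineer would, in place of code of your own. Each camera call takes 0.05 s, during which the arm holds its last target. There are 200 camera calls.

## Working session

There is one attempt and no reset: what is moved stays moved. The work goes in short steps, Python scripts to look and compute and a shell command to move; the robot and the scene stay as the last step left them, time stands still between calls to the robot, and variables do not carry over. Pictures are saved under pics/ and viewed, at most 10 in all, crops included, and the job is handed in when it is done.

```bash
mkdir -p pics
python3 - <<'E'
from workcell import read_state,get_image
import cv2,numpy as np
print({k:np.round(v,3).tolist() for k,v in read_state().items()})
for n in("top","scene"):
    d=get_image(n);cv2.imwrite(f"pics/{n}1.png",d["pixels"][:,:,::-1]);np.savez(f"{n}1.npz",**d)
    print(n,d["mtx"].round(1).tolist(),d["view"].round(3).tolist(),d.keys())
E
```

```text
{'clock': 0.0, 'qpos': [1.264, 0.314, -0.048, 1.21, -0.0, 1.571], 'joint_vel': [-0.0, -0.0, -0.0, 0.0, 0.0, 0.0], 'joint_torque': [-0.0, -53.96, 33.975, 0.019, -0.0, -0.0], 'ee_pos': [0.181, 0.571, 0.23], 'ee_rot': [-0.0, 0.153, 0.988, -0.001], 'force': [0.362, 1.31, 0.363], 'ft_torque': [-0.004, 0.035, -0.005], 'finger_force': 0.0, 'opening': 0.085}
top [[565.5, 0.0, 317.0], [0.0, 565.5, 232.5], [0.0, 0.0, 1.0]] [[0.015, -1.0, -0.017, 0.007], [0.997, 0.014, 0.07, -0.522], [-0.07, -0.018, 0.997, -1.125], [0.0, 0.0, 0.0, 1.0]] dict_keys(['pixels', 'z_map', 'mtx', 'view'])
scene [[515.3, 0.0, 321.1], [0.0, 515.3, 232.8], [0.0, 0.0, 1.0]] [[-0.788, 0.615, -0.01, 0.425], [-0.512, -0.648, 0.564, 0.225], [0.34, 0.45, 0.826, -1.519], [0.0, 0.0, 0.0, 1.0]] dict_keys(['pixels', 'z_map', 'mtx', 'view'])
```

View pics/top1.png

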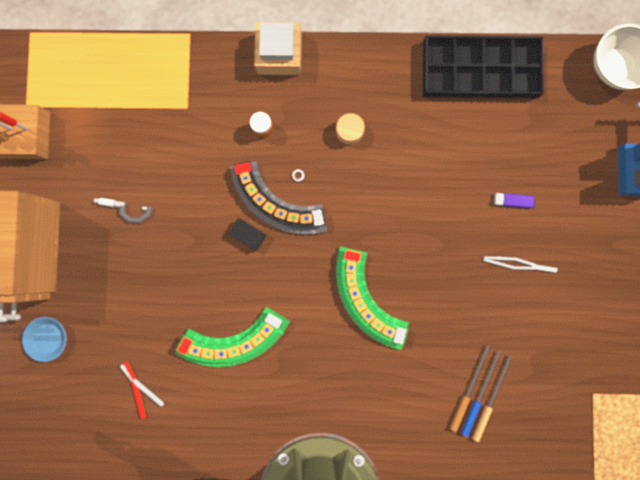

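View pics/scene1.png

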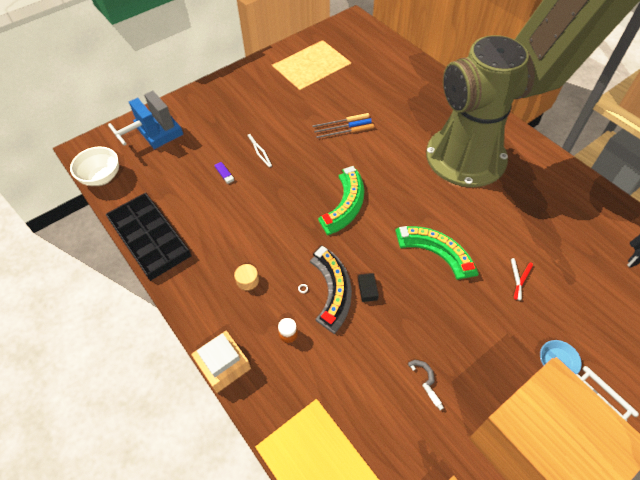

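The top view shows the dark cradle as an arc, with the red block at (243,168) and the steel block at (318,217). The ring is at (298,175) and the charcoal block at (247,235). The two green cradles are decoys.

```bash
cat > h.py <<'E'
import numpy as np,cv2
def load(n): return dict(np.load(n+".npz"))
def ray(d,uv,z):
    uv=np.atleast_2d(uv).astype(float);K=d["mtx"];V=d["view"];R=V[:3,:3];c=-R.T@V[:3,3]
    p=np.c_[(uv[:,0]-K[0,2])/K[0,0],-(uv[:,1]-K[1,2])/K[1,1],-np.ones(len(uv))]@R
    return c+p*((z-c[2])/p[:,2])[:,None]
def proj(d,P):
    V=d["view"];p=np.atleast_2d(P)@V[:3,:3].T+V[:3,3];K=d["mtx"]
    return np.c_[K[0,0]*p[:,0]/-p[:,2]+K[0,2],K[1,1]*-p[:,1]/-p[:,2]+K[1,2]]
def cloud(d):
    v,u=np.mgrid[:480,:640];K=d["mtx"];V=d["view"];z=d["z_map"]
    p=np.stack([(u-K[0,2])/K[0,0]*z,-(v-K[1,2])/K[1,1]*z,-z],-1)
    return (p-V[:3,3])@V[:3,:3]
E
python3 - <<'E'
from h import *
for n,roi in(("top1",(222,153,336,242)),("scene1",(308,242,362,334))):
    d=load(n);x0,y0,x1,y1=roi;im=d["pixels"];hsv=cv2.cvtColor(im,cv2.COLOR_RGB2HSV);H,S,Vv=[hsv[...,i].astype(int) for i in range(3)]
    C=cloud(d);roim=np.zeros(H.shape,bool);roim[y0:y1,x0:x1]=1
    for nm,m in(("red",((H<6)|(H>174))&(S>190)&(Vv>140)),("steel",(S<50)&(Vv>150)),("gold",(H>12)&(H<32)&(S>90)&(Vv>150))):
        k,l,st,ce=cv2.connectedComponentsWithStats((m&roim).astype(np.uint8))
        for i in range(1,k):
            if st[i,4]>=12:
                z=.035 if nm!="gold" else .039
                print(n,nm,st[i,4],ce[i].round(1),ray(d,ce[i],z)[0].round(4),"depth",np.median(C[l==i],0).round(4))
    if n=="top1":
        cv2.imwrite("pics/c1.png",cv2.resize(im[145:255,215:345,::-1],None,fx=6,fy=5.4,interpolation=cv2.INTER_CUBIC)[:600,:800])
    for nm,uv in(("bench",[(270,250)]),):
        print(C[uv[0][1],uv[0][0]].round(4))
E
```

```text
top1 red 126 [242.4 167.7] [0.6487 0.1669 0.035 ] depth [0.6486 0.1673 0.0363]
top1 steel 62 [297.9 175.1] [0.635  0.0548 0.035 ] depth [0.6413 0.0562 0.0054]
top1 steel 14 [265.8 188.7] [0.6067 0.1187 0.035 ] depth [0.61   0.1211 0.0096]
top1 steel 29 [273.9 196.8] [0.5905 0.102  0.035 ] depth [0.5933 0.105  0.0117]
top1 steel 60 [289.  204.9] [0.5747 0.0714 0.035 ] depth [0.5772 0.072  0.011 ]
top1 steel 194 [316.1 215.2] [0.5546 0.0169 0.035 ] depth [0.5549 0.0168 0.0351]
top1 gold 85 [245.1 177.7] [0.6278 0.1602 0.039 ] depth [0.6277 0.1602 0.0396]
top1 gold 102 [251.1 189.2] [0.6047 0.1476 0.039 ] depth [0.6048 0.1475 0.0394]
top1 gold 82 [259.1 199.2] [0.5848 0.1313 0.039 ] depth [0.5845 0.1307 0.0408]
top1 gold 98 [269.1 207.2] [0.569  0.1109 0.039 ] depth [0.5689 0.1108 0.04  ]
top1 gold 191 [287.3 215.2] [0.5535 0.0742 0.039 ] depth [0.5535 0.0727 0.0404]
top1 gold 89 [306.3 218.1] [0.5483 0.0363 0.039 ] depth [0.5481 0.0365 0.0396]
[0.4851 0.111  0.0021]
scene1 red 105 [328.1 317.2] [0.6483 0.1676 0.035 ] depth [0.6489 0.1681 0.0371]
scene1 steel 74 [320.1 251.1] [0.5515 0.013  0.035 ] depth [0.5529 0.0142 0.0363]
scene1 steel 140 [324.4 274.2] [0.5842 0.0723 0.035 ] depth [0.5737 0.0623 0.0119]
scene1 gold 407 [335.2 282.8] [0.5798 0.1088 0.039 ] depth [0.5734 0.1159 0.0405]
[ 6.386e-01 -8.800e-02  5.000e-04]
```

View pics/c1.png

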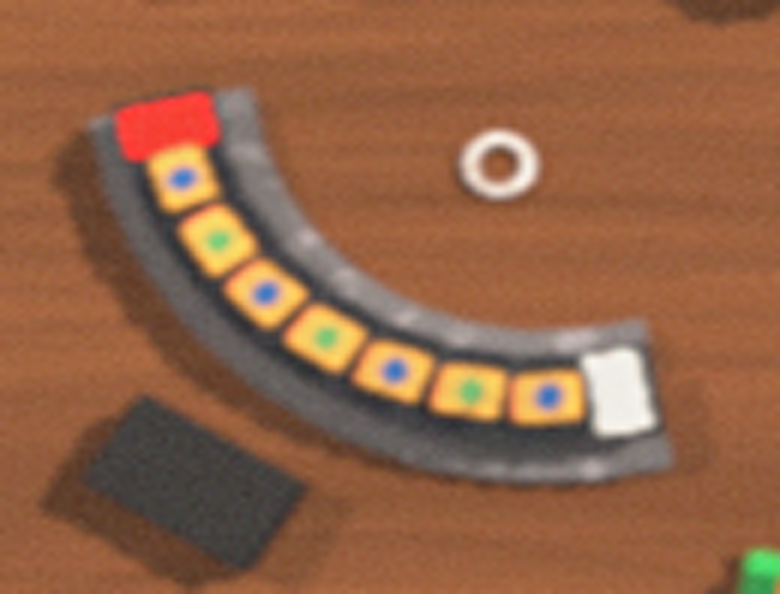

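The crop shows seven tilted gold links in order between the red and steel blocks. Next I fit the arc and work out the approach and the per-row stroke.

```bash
cat >> h.py <<'E'
from scipy.optimize import least_squares
from scipy.spatial.transform import Rotation as Ro
P=np.array([[.6486,.1671],[.6278,.1602],[.6047,.1476],[.5848,.1313],[.569,.1109],[.5483,.0363],[.5540,.0160]])
def fit(): return least_squares(lambda c:np.hypot(*(P-c).T)-.130,[.68,.04]).x
def state():
    from workcell import read_state
    s=read_state();w,x,y,z=s["ee_rot"];return s,np.array(s["ee_pos"]),Ro.from_quat([x,y,z,w])
def target(a,z,tilt):  # a: azimuth about arc centre, travel = increasing a
    c=fit();t=np.array([-np.sin(a),np.cos(a),0]);zz=np.array([0,0,-1.])
    R=Ro.from_matrix(np.c_[t,np.cross(zz,t),zz]);R=Ro.from_rotvec(np.array([-t[1],t[0],0])*tilt)*R
    return np.r_[c+.13*np.array([np.cos(a),np.sin(a)]),z],R
def delta(pos,R,T): # tool-frame shift and turn
    p,Q=T;return R.inv().apply(p-pos).round(4),(R.inv()*Q).as_rotvec().round(4)
E
python3 - <<'E'
from h import *
c=fit();v=P-c;print("c",c.round(4),"res mm",((np.hypot(*v.T)-.13)*1e3).round(1));a=np.unwrap(np.arctan2(v[:,1],v[:,0]));print("a",a.round(3),"s mm",((a-a[0])*130).round(1))
s,p,R=state();print(s["qpos"])
for tilt in(0,.17):
    T=target(a[0],.10,tilt);print(T[0],T[1].as_matrix().round(2).tolist(),"delta",delta(p,R,T))
    T2=target(a[0]+.02,.10,tilt);print("per 2.6mm",delta(T[0],T[1],T2))
E
```

```text
c [0.6795 0.0414] res mm [-0.6 -0.4 -0.1  0.6  0.6  1.3 -1.9]
a [1.812 1.982 2.185 2.383 2.58  3.181 3.341] s mm [  0.   22.   48.4  74.1  99.9 177.9 198.8]
[ 1.26400748e+00  3.14147701e-01 -4.79697064e-02  1.21019646e+00
  2.23242245e-05  1.57082076e+00]
[0.64846434 0.16765108 0.1       ] [[-0.97, -0.24, 0.0], [-0.24, 0.97, 0.0], [-0.0, 0.0, -1.0]] delta (array([-0.5676, -0.2436,  0.1309]), array([-1.500e-03, -4.000e-04, -5.482e-01]))
per 2.6mm (array([ 0.0026, -0.    ,  0.    ]), array([ 0.  ,  0.  , -0.02]))
[0.64846434 0.16765108 0.1       ] [[-0.96, -0.24, 0.16], [-0.24, 0.97, 0.04], [-0.17, 0.0, -0.99]] delta (array([-0.5676, -0.2436,  0.1309]), array([-0.0481, -0.1662, -0.5467]))
per 2.6mm (array([ 0.0026, -0.    , -0.0004]), array([-0.0034, -0.    , -0.0197]))
```

```bash
R='{"grip":0,"tx":-0.0315,"ty":-0.0135}'; python3 -m jog '[{"grip":0,"tx":-0.0315,"ty":-0.0135},{"tx":-0.0315,"ty":-0.0135},{"tx":-0.0315,"ty":-0.0135},{"tx":-0.0315,"ty":-0.0135},{"tx":-0.0315,"ty":-0.0135},{"tx":-0.0315,"ty":-0.0135},{"tx":-0.0315,"ty":-0.0135},{"tx":-0.0315,"ty":-0.0135},{"tx":-0.0315,"ty":-0.0135}]' 20
python3 -m jog '[{"grip":0,"tx":-0.0315,"ty":-0.0135},{"grip":0,"tx":-0.0315,"ty":-0.0135},{"grip":0,"tx":-0.0315,"ty":-0.0135},{"grip":0,"tx":-0.0315,"ty":-0.0135},{"grip":0,"tx":-0.0315,"ty":-0.0135},{"grip":0,"tx":-0.0315,"ty":-0.0135},{"grip":0,"tx":-0.0315,"ty":-0.0135},{"grip":0,"tx":-0.0315,"ty":-0.0135},{"grip":0,"tx":-0.0315,"ty":-0.0135}]'
python3 -m jog '[{"rz":-0.11},{"rz":-0.11},{"rz":-0.11},{"rz":-0.11},{"rz":-0.11}]'
python3 - <<'E'
from h import *
s,p,R=state();print(s["qpos"],s["opening"]);print(delta(p,R,target(1.812,.06,-.15)),delta(p,R,target(1.812,.06,0)))
T=target(1.9,.10,-.15);print(delta(*T,target(1.92,.10,-.15)), T[1].inv().apply([0,0,-1]))
E
```

```text
[ 1.26400748e+00  3.14147701e-01 -4.79697064e-02  1.21019646e+00
  2.23242245e-05  1.57082076e+00] 0.08565149566998344
(array([-0.5676, -0.2435,  0.1709]), array([ 0.0396,  0.1458, -0.5471])) (array([-0.5676, -0.2435,  0.1709]), array([-1.50e-03, -4.00e-04, -5.48e-01]))
(array([ 0.0026, -0.    ,  0.0004]), array([ 0.003 , -0.    , -0.0198])) [-1.49438132e-01 -1.04083409e-17  9.88771078e-01]schema error: expected keys grip, tx, ty, tz, rx, ry, rz
schema error: expected keys grip, tx, ty, tz, rx, ry, rz
schema error: expected keys grip, tx, ty, tz, rx, ry, rz
```

```bash
python3 -m jog '[{"grip":0,"tx":-0.0315,"ty":-0.0135,"tz":0,"rx":0,"ry":0,"rz":0},{"grip":0,"tx":-0.0315,"ty":-0.0135,"tz":0,"rx":0,"ry":0,"rz":0},{"grip":0,"tx":-0.0315,"ty":-0.0135,"tz":0,"rx":0,"ry":0,"rz":0},{"grip":0,"tx":-0.0315,"ty":-0.0135,"tz":0,"rx":0,"ry":0,"rz":0},{"grip":0,"tx":-0.0315,"ty":-0.0135,"tz":0,"rx":0,"ry":0,"rz":0},{"grip":0,"tx":-0.0315,"ty":-0.0135,"tz":0,"rx":0,"ry":0,"rz":0},{"grip":0,"tx":-0.0315,"ty":-0.0135,"tz":0,"rx":0,"ry":0,"rz":0},{"grip":0,"tx":-0.0315,"ty":-0.0135,"tz":0,"rx":0,"ry":0,"rz":0},{"grip":0,"tx":-0.0315,"ty":-0.0135,"tz":0,"rx":0,"ry":0,"rz":0}]' 20
python3 -m jog '[{"grip":0,"tx":-0.0315,"ty":-0.0135,"tz":0,"rx":0,"ry":0,"rz":0},{"grip":0,"tx":-0.0315,"ty":-0.0135,"tz":0,"rx":0,"ry":0,"rz":0},{"grip":0,"tx":-0.0315,"ty":-0.0135,"tz":0,"rx":0,"ry":0,"rz":0},{"grip":0,"tx":-0.0315,"ty":-0.0135,"tz":0,"rx":0,"ry":0,"rz":0},{"grip":0,"tx":-0.0315,"ty":-0.0135,"tz":0,"rx":0,"ry":0,"rz":0},{"grip":0,"tx":-0.0315,"ty":-0.0135,"tz":0,"rx":0,"ry":0,"rz":0},{"grip":0,"tx":-0.0315,"ty":-0.0135,"tz":0,"rx":0,"ry":0,"rz":0},{"grip":0,"tx":-0.0315,"ty":-0.0135,"tz":0,"rx":0,"ry":0,"rz":0},{"grip":0,"tx":-0.0315,"ty":-0.0135,"tz":0,"rx":0,"ry":0,"rz":0}]'
python3 -m jog '[{"grip":0,"tx":0,"ty":0,"tz":0,"rx":0,"ry":0,"rz":-0.11},{"grip":0,"tx":0,"ty":0,"tz":0,"rx":0,"ry":0,"rz":-0.11},{"grip":0,"tx":0,"ty":0,"tz":0,"rx":0,"ry":0,"rz":-0.11},{"grip":0,"tx":0,"ty":0,"tz":0,"rx":0,"ry":0,"rz":-0.11},{"grip":0,"tx":0,"ty":0,"tz":0,"rx":0,"ry":0,"rz":-0.11},{"grip":0,"tx":0,"ty":0,"tz":0,"rx":0,"ry":0,"rz":0}]'
python3 - <<'E'
from h import *
s,p,R=state();print(s["qpos"],s["opening"],s["force"]);print(delta(p,R,target(1.812,.06,-.15)),delta(p,R,target(1.812,.06,0)))
E
```

```text
clock: 1.0
ee_pos: [0.4155, 0.3693, 0.231]
ee_rot: [-0.0, 0.153, 0.988, -0.0]
force: [-1.1, 0.7, -0.2]
opening: 0.0002
finger_force: 0.0
clock: 1.9
ee_pos: [0.649, 0.1679, 0.2307]
ee_rot: [-0.0, 0.153, 0.988, -0.0]
force: [0.1, 0.6, -0.0]
opening: 0.0004
finger_force: 0.0
clock: 2.5
ee_pos: [0.648, 0.169, 0.2307]
ee_rot: [-0.001, -0.121, 0.993, -0.0]
force: [-0.1, 0.3, -0.7]
opening: 0.0007
finger_force: 0.0
[ 2.55071063e-01  4.50021109e-01  1.48128336e-01  1.26999233e+00
 -8.62672875e-06  1.16291285e-02] 0.0007047649513038987 [-0.10808869  0.30639287 -0.71930374]
(array([-0.0003, -0.0014,  0.1707]), array([-0.0002,  0.1489,  0.0022])) (array([-0.0003, -0.0014,  0.1707]), array([-0.    , -0.0011,  0.0022]))
```

```bash
python3 -m jog '[{"grip":0,"tx":0.003,"ty":-0.0014,"tz":0,"rx":0,"ry":0.075,"rz":0},{"grip":0,"tx":0,"ty":0,"tz":0,"rx":0,"ry":0.075,"rz":0},{"grip":0,"tx":-0.0045,"ty":0,"tz":0.03,"rx":0,"ry":0,"rz":0},{"grip":0,"tx":-0.0045,"ty":0,"tz":0.03,"rx":0,"ry":0,"rz":0},{"grip":0,"tx":-0.0045,"ty":0,"tz":0.03,"rx":0,"ry":0,"rz":0},{"grip":0,"tx":-0.0045,"ty":0,"tz":0.03,"rx":0,"ry":0,"rz":0},{"grip":0,"tx":-0.0045,"ty":0,"tz":0.03,"rx":0,"ry":0,"rz":0},{"grip":0,"tx":-0.0015,"ty":0,"tz":0.01,"rx":0,"ry":0,"rz":0},{"grip":0,"tx":0,"ty":0,"tz":0,"rx":0,"ry":0,"rz":0}]'
python3 - <<'E'
from h import *
from workcell import get_image
s,p,R=state();print(p,s["force"]);print(delta(p,R,target(1.85,.04,-.15)))
d=get_image("wrist");cv2.imwrite("pics/w1.png",d["pixels"][:,:,::-1])
E
```

```text
clock: 3.4
ee_pos: [0.6441, 0.1666, 0.0678]
ee_rot: [-0.076, -0.12, 0.99, -0.009]
force: [0.8, -0.1, -0.2]
opening: -0.0003
finger_force: 0.0
[0.64411514 0.16661125 0.06775844] [ 0.76906994 -0.09881942 -0.18607726]
(array([-0.0038, -0.0001,  0.0275]), array([ 0.0054, -0.0038, -0.037 ]))
```

View pics/w1.png

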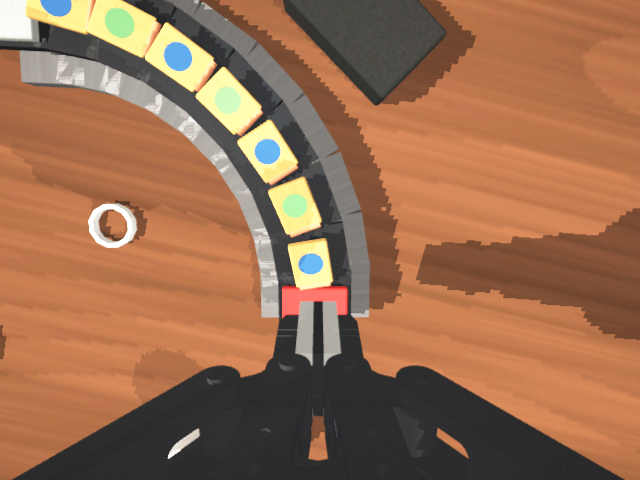

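The wrist view shows the shut fingertips at (318,315), centred over the red block, with link 1 ahead at (311,263).

```bash
python3 -m jog '[{"grip":0,"tx":-0.002,"ty":0,"tz":0.013,"rx":0.005,"ry":0,"rz":-0.037},{"grip":0,"tx":-0.002,"ty":0,"tz":0.013,"rx":0,"ry":0,"rz":0},{"grip":0,"tx":0,"ty":0,"tz":0,"rx":0,"ry":0,"rz":0},{"grip":0,"tx":0,"ty":0,"tz":0,"rx":0,"ry":0,"rz":0}]'
for i in 1; do python3 -m jog '[{"grip":0,"tx":-0.0006,"ty":0,"tz":0.004,"rx":0,"ry":0,"rz":0},{"grip":0,"tx":0,"ty":0,"tz":0,"rx":0,"ry":0,"rz":0}]'; python3 -m jog '[{"grip":0,"tx":-0.0003,"ty":0,"tz":0.002,"rx":0,"ry":0,"rz":0},{"grip":0,"tx":0,"ty":0,"tz":0,"rx":0,"ry":0,"rz":0}]';  python3 -m jog '[{"grip":0,"tx":-0.0003,"ty":0,"tz":0.002,"rx":0,"ry":0,"rz":0},{"grip":0,"tx":0,"ty":0,"tz":0,"rx":0,"ry":0,"rz":0}]'; done
python3 - <<'E'
from h import *
s,p,R=state();print(delta(p,R,target(1.85,.034,-.15)))
E
```

```text
clock: 3.85
ee_pos: [0.6458, 0.167, 0.0437]
ee_rot: [-0.074, -0.139, 0.987, -0.01]
force: [0.4, 0.1, 0.1]
opening: 0.0004
finger_force: 0.0
clock: 4.05
ee_pos: [0.6458, 0.167, 0.0393]
ee_rot: [-0.074, -0.139, 0.987, -0.01]
force: [0.4, -0.1, 0.7]
opening: 0.0002
finger_force: 0.0
clock: 4.25
ee_pos: [0.6456, 0.1669, 0.037]
ee_rot: [-0.074, -0.139, 0.987, -0.01]
force: [0.2, -0.5, 0.4]
opening: 0.0002
finger_force: 0.0
clock: 4.45
ee_pos: [0.6458, 0.167, 0.0351]
ee_rot: [-0.074, -0.139, 0.987, -0.01]
force: [0.1, 0.0, 1.3]
opening: -0.0005
finger_force: 0.9
(array([ 0.002 , -0.    ,  0.0015]), array([0.0004, 0.0003, 0.0013]))
```

```bash
python3 -m jog '[{"grip":0,"tx":0.0019,"ty":0,"tz":0.0015,"rx":0,"ry":0,"rz":0},{"grip":0,"tx":0.0026,"ty":0,"tz":0.0004,"rx":0.003,"ry":0,"rz":-0.0198},{"grip":0,"tx":0.0026,"ty":0,"tz":0.0004,"rx":0.003,"ry":0,"rz":-0.0198},{"grip":0,"tx":0.0026,"ty":0,"tz":0.0004,"rx":0.003,"ry":0,"rz":-0.0198},{"grip":0,"tx":0.0026,"ty":0,"tz":0.0004,"rx":0.003,"ry":0,"rz":-0.0198}]'
python3 - <<'E'
from h import *
s,p,R=state();c=fit();v=p[:2]-c;a=np.arctan2(v[1],v[0]);print(a,np.hypot(*v),delta(p,R,target(1.93,.0335,-.15)))
E
```

```text
clock: 4.95
ee_pos: [0.6337, 0.1633, 0.0342]
ee_rot: [-0.073, -0.18, 0.981, -0.013]
force: [3.1, 0.7, 2.2]
opening: 0.0001
finger_force: 1.5
1.9306547951420765 0.1301951984999528 (array([-0.0002, -0.0002,  0.0006]), array([0.    , 0.0008, 0.0033]))
```

```bash
python3 -m jog '[{"grip":0,"tx":0.0026,"ty":0,"tz":0.0004,"rx":0.003,"ry":0,"rz":-0.0198},{"grip":0,"tx":0.0026,"ty":0,"tz":0.0004,"rx":0.003,"ry":0,"rz":-0.0198},{"grip":0,"tx":0.0026,"ty":0,"tz":0.0004,"rx":0.003,"ry":0,"rz":-0.0198},{"grip":0,"tx":0.0026,"ty":0,"tz":0.0004,"rx":0.003,"ry":0,"rz":-0.0198},{"grip":0,"tx":0.0026,"ty":0,"tz":0.0004,"rx":0.003,"ry":0,"rz":-0.0198},{"grip":0,"tx":0.0026,"ty":0,"tz":0.0004,"rx":0.003,"ry":0,"rz":-0.0198},{"grip":0,"tx":0.0026,"ty":0,"tz":0.0004,"rx":0.003,"ry":0,"rz":-0.0198},{"grip":0,"tx":0.0026,"ty":0,"tz":0.0004,"rx":0.003,"ry":0,"rz":-0.0198}]'
python3 - <<'E'
from h import *
from workcell import get_image
s,p,R=state();c=fit();v=p[:2]-c;a=np.arctan2(v[1],v[0]);print(a,np.hypot(*v),delta(p,R,target(2.09,.0335,-.15)))
d=get_image("wrist");cv2.imwrite("pics/w2.png",d["pixels"][:,:,::-1])
E
```

```text
clock: 5.75
ee_pos: [0.6143, 0.1544, 0.0338]
ee_rot: [-0.072, -0.258, 0.963, -0.019]
force: [2.9, 1.2, 3.0]
opening: 0.0002
finger_force: 1.7
2.0945784029930867 0.13042140374124747 (array([-0.0006, -0.0004,  0.0002]), array([0.0001, 0.0002, 0.0034]))
```

View pics/w2.png

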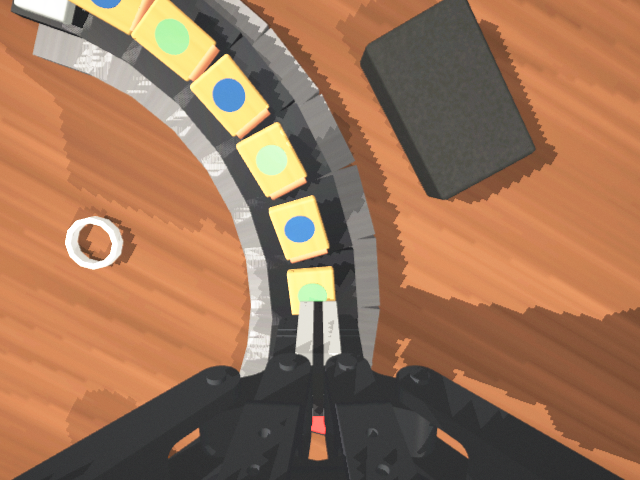

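The wrist view shows the tip on link 2 near (312,290), well centred, with link 3 ahead at (299,229) still tipped up.

```bash
python3 -m jog '[{"grip":0,"tx":0.0026,"ty":-0.0002,"tz":0.0004,"rx":0.003,"ry":0,"rz":-0.0198},{"grip":0,"tx":0.0026,"ty":-0.0002,"tz":0.0004,"rx":0.003,"ry":0,"rz":-0.0198},{"grip":0,"tx":0.0026,"ty":0,"tz":0.0004,"rx":0.003,"ry":0,"rz":-0.0198},{"grip":0,"tx":0.0026,"ty":0,"tz":0.0004,"rx":0.003,"ry":0,"rz":-0.0198},{"grip":0,"tx":0.0026,"ty":0,"tz":0.0004,"rx":0.003,"ry":0,"rz":-0.0198},{"grip":0,"tx":0.0026,"ty":0,"tz":0.0004,"rx":0.003,"ry":0,"rz":-0.0198},{"grip":0,"tx":0.0026,"ty":0,"tz":0.0004,"rx":0.003,"ry":0,"rz":-0.0198},{"grip":0,"tx":0.0026,"ty":0,"tz":0.0004,"rx":0.003,"ry":0,"rz":-0.0198},{"grip":0,"tx":0.0026,"ty":0,"tz":0.0004,"rx":0.003,"ry":0,"rz":-0.0198},{"grip":0,"tx":0.0026,"ty":0,"tz":0.0004,"rx":0.003,"ry":0,"rz":-0.0198}]'
python3 - <<'E'
from h import *
from workcell import get_image
s,p,R=state();c=fit();v=p[:2]-c;a=np.arctan2(v[1],v[0]);print(a,np.hypot(*v),delta(p,R,target(2.29,.0335,-.15)))
d=get_image("wrist");cv2.imwrite("pics/w3.png",d["pixels"][:,:,::-1])
h=cv2.cvtColor(d["pixels"],cv2.COLOR_RGB2HSV);C=cloud(d)
m=(h[...,1]<40)&(h[...,2]>150)&(abs(C[...,2]-.034)<.005)&(abs(C[...,0]-.555)<.03)&(abs(C[...,1]-.017)<.03)
if m.any(): print("steel(wrist)",m.sum(),np.median(C[m],0))
d=get_image("top");h=cv2.cvtColor(d["pixels"],cv2.COLOR_RGB2HSV);m=np.zeros((480,640),np.uint8);m[200:235,304:336]=((h[...,1]<50)&(h[...,2]>150))[200:235,304:336];k,l,st,ce=cv2.connectedComponentsWithStats(m);print(st[:,4],ce)
E
```

```text
clock: 6.8
ee_pos: [0.5931, 0.139, 0.0338]
ee_rot: [-0.07, -0.353, 0.933, -0.026]
force: [2.5, 1.8, 2.9]
opening: -0.0001
finger_force: 1.7
2.2955883818695035 0.13034652491015472 (array([-0.0008, -0.0003,  0.0002]), array([-0.0001,  0.0005,  0.0036]))
steel(wrist) 2498 [0.55854529 0.01675124 0.03237622]
[307033      4    158      2      3] [[319.50130768 239.51246283]
 [319.5        205.        ]
 [317.24050633 216.61392405]
 [307.5        216.5       ]
 [312.66666667 230.66666667]]
```

```bash
python3 -m jog '[{"grip":0,"tx":0.0026,"ty":-0.0002,"tz":0.0004,"rx":0.003,"ry":0,"rz":-0.0198},{"grip":0,"tx":0.0026,"ty":-0.0001,"tz":0.0004,"rx":0.003,"ry":0,"rz":-0.0198},{"grip":0,"tx":0.0026,"ty":0,"tz":0.0004,"rx":0.003,"ry":0,"rz":-0.0198},{"grip":0,"tx":0.0026,"ty":0,"tz":0.0004,"rx":0.003,"ry":0,"rz":-0.0198},{"grip":0,"tx":0.0026,"ty":0,"tz":0.0004,"rx":0.003,"ry":0,"rz":-0.0198},{"grip":0,"tx":0.0026,"ty":0,"tz":0.0004,"rx":0.003,"ry":0,"rz":-0.0198},{"grip":0,"tx":0.0026,"ty":0,"tz":0.0004,"rx":0.003,"ry":0,"rz":-0.0198},{"grip":0,"tx":0.0026,"ty":0,"tz":0.0004,"rx":0.003,"ry":0,"rz":-0.0198},{"grip":0,"tx":0.0026,"ty":0,"tz":0.0004,"rx":0.003,"ry":0,"rz":-0.0198},{"grip":0,"tx":0.0026,"ty":0,"tz":0.0004,"rx":0.003,"ry":0,"rz":-0.0198},{"grip":0,"tx":0.0026,"ty":0,"tz":0.0004,"rx":0.003,"ry":0,"rz":-0.0198},{"grip":0,"tx":0.0026,"ty":0,"tz":0.0004,"rx":0.003,"ry":0,"rz":-0.0198}]'
python3 - <<'E'
from h import *
from workcell import get_image
s,p,R=state();c=fit();v=p[:2]-c;a=np.arctan2(v[1],v[0]);print(a,np.hypot(*v),delta(p,R,target(2.53,.0335,-.15)))
d=get_image("wrist");cv2.imwrite("pics/w4.png",d["pixels"][:,:,::-1])
E
```

```text
clock: 8.1
ee_pos: [0.572, 0.1153, 0.0337]
ee_rot: [-0.066, -0.462, 0.884, -0.035]
force: [1.9, 2.3, 3.8]
opening: 0.0003
finger_force: 1.6
2.5393044630790587 0.13049286931748685 (array([-0.0012, -0.0005, -0.    ]), array([-0.0004,  0.0002,  0.0039]))
```

View pics/w4.png

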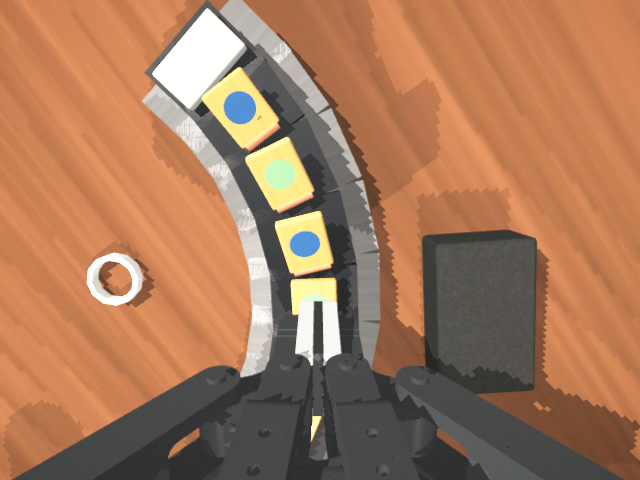

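The tip is on link 4 at (313,292). Links 5–7, at (304,243), (280,175) and (240,108), are still up, and nothing has been disturbed. I carry on.

```bash
python3 -m jog '[{"grip":0,"tx":0.0026,"ty":-0.0003,"tz":0.0004,"rx":0.003,"ry":0,"rz":-0.0198},{"grip":0,"tx":0.0026,"ty":-0.0002,"tz":0.0004,"rx":0.003,"ry":0,"rz":-0.0198},{"grip":0,"tx":0.0026,"ty":0,"tz":0.0004,"rx":0.003,"ry":0,"rz":-0.0198},{"grip":0,"tx":0.0026,"ty":0,"tz":0.0004,"rx":0.003,"ry":0,"rz":-0.0198},{"grip":0,"tx":0.0026,"ty":0,"tz":0.0004,"rx":0.003,"ry":0,"rz":-0.0198},{"grip":0,"tx":0.0026,"ty":0,"tz":0.0004,"rx":0.003,"ry":0,"rz":-0.0198},{"grip":0,"tx":0.0026,"ty":0,"tz":0.0004,"rx":0.003,"ry":0,"rz":-0.0198},{"grip":0,"tx":0.0026,"ty":0,"tz":0.0004,"rx":0.003,"ry":0,"rz":-0.0198},{"grip":0,"tx":0.0026,"ty":0,"tz":0.0004,"rx":0.003,"ry":0,"rz":-0.0198},{"grip":0,"tx":0.0026,"ty":0,"tz":0.0004,"rx":0.003,"ry":0,"rz":-0.0198},{"grip":0,"tx":0.0026,"ty":0,"tz":0.0004,"rx":0.003,"ry":0,"rz":-0.0198},{"grip":0,"tx":0.0026,"ty":0,"tz":0.0004,"rx":0.003,"ry":0,"rz":-0.0198}]'
python3 - <<'E'
from h import *
s,p,R=state();c=fit();v=p[:2]-c;a=np.arctan2(v[1],v[0]);print(a,np.hypot(*v),delta(p,R,target(2.78,.0335,-.15)))
E
```

```text
clock: 9.35
ee_pos: [0.5574, 0.0875, 0.0336]
ee_rot: [-0.062, -0.564, 0.822, -0.042]
force: [0.6, 2.1, 2.8]
opening: -0.0004
finger_force: 1.6
2.780934571949641 0.1304900677780833 (array([-0.0001, -0.0005,  0.0001]), array([ 0.0009,  0.0005, -0.0057]))
```

```bash
python3 -m jog '[{"grip":0,"tx":0.0026,"ty":-0.0003,"tz":0.0004,"rx":0.003,"ry":0,"rz":-0.0198},{"grip":0,"tx":0.0026,"ty":-0.0002,"tz":0.0004,"rx":0.003,"ry":0,"rz":-0.0198},{"grip":0,"tx":0.0026,"ty":0,"tz":0.0004,"rx":0.003,"ry":0,"rz":-0.0198},{"grip":0,"tx":0.0026,"ty":0,"tz":0.0004,"rx":0.003,"ry":0,"rz":-0.0198},{"grip":0,"tx":0.0026,"ty":0,"tz":0.0004,"rx":0.003,"ry":0,"rz":-0.0198},{"grip":0,"tx":0.0026,"ty":0,"tz":0.0004,"rx":0.003,"ry":0,"rz":-0.0198},{"grip":0,"tx":0.0026,"ty":0,"tz":0.0004,"rx":0.003,"ry":0,"rz":-0.0198},{"grip":0,"tx":0.0026,"ty":0,"tz":0.0004,"rx":0.003,"ry":0,"rz":-0.0198},{"grip":0,"tx":0.0026,"ty":0,"tz":0.0004,"rx":0.003,"ry":0,"rz":-0.0198},{"grip":0,"tx":0.0026,"ty":0,"tz":0.0004,"rx":0.003,"ry":0,"rz":-0.0198},{"grip":0,"tx":0.0026,"ty":0,"tz":0.0004,"rx":0.003,"ry":0,"rz":-0.0198},{"grip":0,"tx":0.0026,"ty":0,"tz":0.0004,"rx":0.003,"ry":0,"rz":-0.0198}]'
python3 - <<'E'
from h import *
from workcell import get_image
s,p,R=state();c=fit();v=p[:2]-c;a=np.arctan2(v[1],v[0]);print(a,np.hypot(*v),s["qpos"],delta(p,R,target(3.02,.0335,-.15)))
d=get_image("wrist");cv2.imwrite("pics/w5.png",d["pixels"][:,:,::-1])
E
```

```text
clock: 10.55
ee_pos: [0.5498, 0.0567, 0.0335]
ee_rot: [-0.056, -0.659, 0.748, -0.049]
force: [0.3, 2.0, 3.7]
opening: 0.0002
finger_force: 1.6
3.0245106962314794 0.13065515976819558 [ 0.18780156  0.42030819 -0.38779044  0.8094387  -0.14239029 -1.25254156] (array([-0.0006, -0.0007, -0.0001]), array([ 0.0008,  0.0002, -0.0055]))
```

View pics/w5.png

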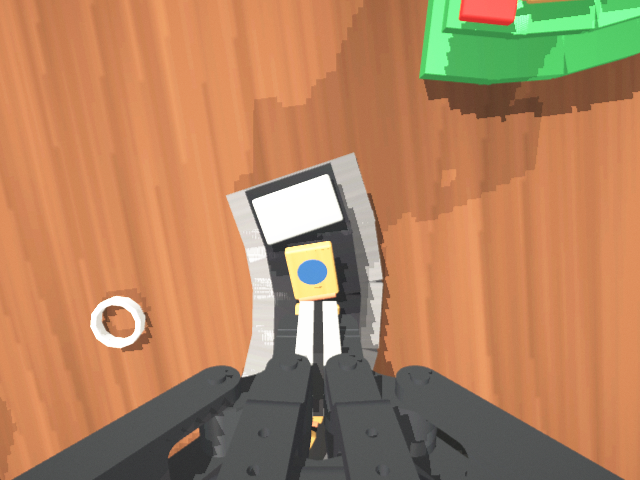

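Only link 7, at (312,271), is left before the steel block at (298,208).

```bash
python3 -m jog '[{"grip":0,"tx":0.0026,"ty":-0.0004,"tz":0.0004,"rx":0.003,"ry":0,"rz":-0.0198},{"grip":0,"tx":0.0026,"ty":-0.0003,"tz":0.0004,"rx":0.003,"ry":0,"rz":-0.0198},{"grip":0,"tx":0.0026,"ty":0,"tz":0.0004,"rx":0.003,"ry":0,"rz":-0.0198},{"grip":0,"tx":0.0026,"ty":0,"tz":0.0004,"rx":0.003,"ry":0,"rz":-0.0198},{"grip":0,"tx":0.0026,"ty":0,"tz":0.0004,"rx":0.003,"ry":0,"rz":-0.0198},{"grip":0,"tx":0.0026,"ty":0,"tz":0.0004,"rx":0.003,"ry":0,"rz":-0.0198},{"grip":0,"tx":0.0026,"ty":0,"tz":0.0004,"rx":0.003,"ry":0,"rz":-0.0198},{"grip":0,"tx":0.0026,"ty":0,"tz":0.0004,"rx":0.003,"ry":0,"rz":-0.0198},{"grip":0,"tx":0.0026,"ty":0,"tz":0.0004,"rx":0.003,"ry":0,"rz":-0.0198},{"grip":0,"tx":0.0026,"ty":0,"tz":0.0004,"rx":0.003,"ry":0,"rz":-0.0198},{"grip":0,"tx":0.0026,"ty":0,"tz":0.0004,"rx":0.003,"ry":0,"rz":-0.0198},{"grip":0,"tx":0.0026,"ty":0,"tz":0.0004,"rx":0.003,"ry":0,"rz":-0.0198}]'
python3 -m jog '[{"grip":0,"tx":0.0026,"ty":0,"tz":0.0004,"rx":0.003,"ry":0,"rz":-0.0198},{"grip":0,"tx":0.0026,"ty":0,"tz":0.0004,"rx":0.003,"ry":0,"rz":-0.0198},{"grip":0,"tx":0,"ty":0,"tz":0,"rx":0,"ry":0,"rz":0},{"grip":0,"tx":0,"ty":0,"tz":0,"rx":0,"ry":0,"rz":0}]'
python3 -m jog '[{"grip":0,"tx":0.0006,"ty":0,"tz":-0.004,"rx":0,"ry":0,"rz":0},{"grip":0,"tx":0.0015,"ty":0,"tz":-0.01,"rx":0,"ry":0,"rz":0},{"grip":0,"tx":0.003,"ty":0,"tz":-0.02,"rx":0,"ry":0,"rz":0},{"grip":0,"tx":0.0045,"ty":0,"tz":-0.03,"rx":0,"ry":0,"rz":0},{"grip":0,"tx":0.0045,"ty":0,"tz":-0.03,"rx":0,"ry":0,"rz":0},{"grip":0,"tx":0.0045,"ty":0,"tz":-0.03,"rx":0,"ry":0,"rz":0},{"grip":0,"tx":0.0045,"ty":0,"tz":-0.03,"rx":0,"ry":0,"rz":0}]'
python3 -m jog '[{"grip":0,"tx":0.02,"ty":0.02,"tz":0,"rx":0,"ry":0,"rz":0},{"grip":0,"tx":0.03,"ty":0,"tz":0,"rx":0,"ry":0,"rz":0},{"grip":0,"tx":0.03,"ty":0,"tz":0,"rx":0,"ry":0,"rz":0},{"grip":0,"tx":0.03,"ty":0,"tz":0,"rx":0,"ry":0,"rz":0},{"grip":0,"tx":0.03,"ty":0,"tz":0,"rx":0,"ry":0,"rz":0},{"grip":0,"tx":0.03,"ty":0,"tz":0,"rx":0,"ry":0,"rz":0},{"grip":0,"tx":0.03,"ty":0,"tz":0,"rx":0,"ry":0,"rz":0},{"grip":0,"tx":0.03,"ty":0,"tz":0,"rx":0,"ry":0,"rz":0},{"grip":0,"tx":0,"ty":0,"tz":0,"rx":0,"ry":0,"rz":0},{"grip":0,"tx":0,"ty":0,"tz":0,"rx":0,"ry":0,"rz":0}]'
python3 - <<'E'
from h import *
from workcell import get_image
s,p,R=state();print(p)
t=get_image("top");sc=get_image("scene")
C=cloud(t);Cs=cloud(sc);c=fit()
for n,d in(("top",t),("scene",sc)):
    C=cloud(d);h=cv2.cvtColor(d["pixels"],cv2.COLOR_RGB2HSV)
    for nm,m,q in(("red",((h[...,0]<6)|(h[...,0]>174))&(h[...,1]>190)&(h[...,2]>140),P[0]),("steel",(h[...,1]<50)&(h[...,2]>150)&(C[...,2]>.025),P[-1])):
        m&=np.hypot(C[...,0]-q[0],C[...,1]-q[1])<.025; vv,uu=np.nonzero(m);print(n,nm,m.sum(),ray(d,[uu.mean(),vv.mean()],.035))
    g=(h[...,0]>12)&(h[...,0]<32)&(h[...,1]>90)&(h[...,2]>150)&(abs(np.hypot(C[...,0]-c[0],C[...,1]-c[1])-.13)<.008)
    a=np.unwrap(np.arctan2(C[...,1]-c[1],C[...,0]-c[0])%(2*np.pi))
    z0=cloud(load(n+"1"))
    for i in range(7):
        k=1.982+.2*i;mm=g&(a>k+.0)&(a<k+.08);print(i+1,mm.sum(),"far-half z",np.median(C[mm][:,2]).round(4),"before",np.median(z0[mm][:,2]).round(4))
a_=np.hstack([cv2.resize(t["pixels"][150:245,220:340],(400,317)),cv2.resize(sc["pixels"][235:345,300:400],(400,317))]);cv2.imwrite("pics/e1.png",a_[:,:,::-1])
E
```

```text
clock: 11.8
ee_pos: [0.5499, 0.0251, 0.0333]
ee_rot: [0.05, 0.744, -0.664, 0.056]
force: [-0.7, 2.1, 3.2]
opening: 0.0002
finger_force: 1.7
clock: 12.2
ee_pos: [0.5506, 0.0197, 0.0334]
ee_rot: [0.049, 0.756, -0.65, 0.057]
force: [0.2, -0.0, 2.2]
opening: 0.0002
finger_force: 1.7
clock: 12.9
ee_pos: [0.55, 0.0202, 0.1908]
ee_rot: [0.049, 0.756, -0.65, 0.057]
force: [0.4, -0.1, -0.9]
opening: 0.0001
finger_force: 0.0
clock: 13.9
ee_pos: [0.5646, -0.2078, 0.2235]
ee_rot: [0.049, 0.756, -0.65, 0.056]
force: [0.3, -0.1, -0.1]
opening: 0.0004
finger_force: 0.0
[ 0.56462865 -0.20781578  0.22350447]
top red 122 [[0.64843032 0.16691439 0.035     ]]
top steel 163 [[0.55097162 0.01490944 0.035     ]]
1 27 far-half z 0.0376 before 0.0425
2 34 far-half z 0.0379 before 0.0418
3 26 far-half z 0.0368 before 0.0432
4 34 far-half z 0.0369 before 0.0436
5 25 far-half z 0.0358 before 0.042
6 33 far-half z 0.0367 before 0.0439
7 26 far-half z 0.0369 before 0.043
scene red 104 [[0.64837069 0.16742858 0.035     ]]
scene steel 88 [[0.55049029 0.01538047 0.035     ]]
1 0 far-half z nan before nan
2 0 far-half z nan before nan
3 15 far-half z 0.0375 before 0.0429
4 17 far-half z 0.0383 before 0.0436
5 14 far-half z 0.0384 before 0.0432
6 16 far-half z 0.0369 before 0.0421
7 16 far-half z 0.0379 before 0.0433
  return _methods._mean(a, axis=axis, dtype=dtype,
  ret = ret.dtype.type(ret / rcount)
```

View pics/e1.png

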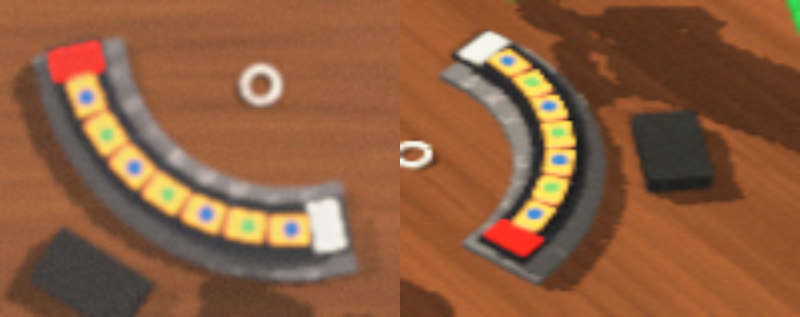

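Both views show all seven links flat and the cradle and ring in place. Links 1 and 2 read slightly high, so I check each link's slope over averaged frames.

Run:
```python
from h import *
from workcell import get_image
F=[get_image("top") for _ in range(12)];c=fit()
def slopes(d):
    C=cloud(d);a=np.arctan2(C[...,1]-c[1],C[...,0]-c[0])%(2*np.pi);r=np.hypot(C[...,0]-c[0],C[...,1]-c[1]);o=[]
    for i in range(7):
        s=(a-1.982-.2*i)*.13;m=(abs(s)<.008)&(abs(r-.13)<.006)&(abs(C[...,2]-.04)<.012)
        o.append(np.polyfit(s[m],C[m][:,2],1))
    return np.array(o)
print("before slope",slopes(load("top1"))[:,0].round(2))
S=np.array([slopes(d) for d in F]);print("slope",S[:,:,0].mean(0).round(3),"sd",S[:,:,0].std(0).round(3),"z",S[:,:,1].mean(0).round(4))
```

```text
before slope [0.41 0.32 0.44 0.47 0.31 0.4  0.43]
slope [-0.022 -0.02   0.016 -0.024 -0.046 -0.017 -0.008] sd [0.05  0.081 0.062 0.07  0.068 0.05  0.084] z [0.0378 0.0377 0.0376 0.0375 0.0377 0.0375 0.0376]
```

All the slopes are about zero, so I hand it in.

```bash
python3 -c "
from workcell import manip;print(manip.job_done())"
```

```text
the job is handed in; nothing more can be done
None
```

I stroked all seven links flat in order from red to steel with a light touch (about 3–4 N), left the cradle within about 5 mm of its place, moved the arm clear, and handed the job in; no verdict was returned.

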